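Hook the red sprinkle tub in from the back of the table

ROBOT

A 7-joint arm with a two-finger parallel gripper is mounted at the origin on a cart in front of the work surface, level with it; the furniture and walls round the work are solid. World frame = base frame: x ahead of the robot, y to its left, z up, the work surface at z = 0. Lengths are in m, angles in rad, forces in N, time in s.
With the tool pointing down it reaches from about 0.35 to 0.9 m from the base axis. Payload 8.1 kg.
Tool frame: the origin (TCP) lies midway between the tips of the shut fingers; the grasp point (between the pads) lies arm.grasp_offset behind it (arm.grasp_offset is the distance from the TCP to the grasp point, in m); z points along the fingers, y is the line along which they close (so a half turn about z gives the same grasp; the last joint's range is limited). The gripper opens to 92 mm and grips with 3 to 60 N. Pads are 19 mm wide; open, the fingers measure 130 mm over their backs; the gripper's body (75 mm by 190 mm) begins 47 mm behind the grasp point.
Start: joints at [-1.295, 0.434, 0.025, 1.573, -0.012, 1.134, -0.075], TCP at [0.231, 0.581, 0.227] pointing down, gripper open.
Joint ranges: [-2.62, 2.62], [-0.44, 2.09], [-1.27, 1.32], [0.08, 2.57], [-1.32, 4.46], [0.12, 2], [-2.74, 2.74]. Speed limits (rad/s): [2.22, 2.22, 3.01, 3.01, 3.14, 3.14, 3.14].

INTERFACE

Orientations are given as a rotation vector (axis times angle).
In Python, from cell import observe, imaging, arm gives the robot as it stands.
- The arm moves only by the tool apply_moves, never from a script. Its argument "commands" is a list of rows, each a list of 5 numbers: the opening in per cent of the stroke, from 0 (shut) to 100 (fully open), then the shift along the world's x, y, z in units of 0.06 m (1.0 is 0.06 m), then the turn about the world's z in units of 0.5 rad (1.0 is 0.5 rad). A call has 1 to 12 rows; each row shifts and turns the commanded pose from where the row before left it; what a row does not reach is not made up. A row lasts 1/8 s, in which the tool goes at most 62.5 mm and 10.7 degrees, less where a joint would pass 70% of its speed; a pose out of reach is approached as far as the arm can. A call with a number of a shift or a turn outside -1 to 1 is refused whole. A call with a gripper value outside its range is refused whole. The fingers move at their own pace and stop on an object; "newtons" is the grip in N (left out, the last holds). Time passes only in rows, so rows that do not move let the fingers close. It gives the time, the measured TCP pose, the force, the opening and the grip force at its end, in the units of the state.
- observe(): the state, without advancing time (a new reading comes with each control period).
- imaging.get_image(name): name is "scene" or "side" or "wrist"; returns (picture, depth): 480x640x3 uint8, red, green, blue; 480x640 float32, m along the optical axis (not along the pixel's ray), 0 where there is no reading.
- imaging.camera_params(name): a dict with "camera_matrix" (3x3 intrinsics, pixels), "origin" and "rotation" of the camera in the world; the wrist camera has in their place "tool_from_camera" (4x4, takes a point from camera to tool coordinates, whose origin is the TCP and whose axes are the flange's). Camera axes: x right, y up, looking along -z (the intrinsics and any distortion apply to the point x, -y, -z); pixel columns grow to the right and rows downward; lengths in m; the calibration is good to about 2 mm. A picture is of the moment at which its call begins: read the wrist's pose just before it. camera_params takes no time and is no camera call.
- arm.sign_off(): hands the job in; it is judged then, once.
The state is a dict: "clock": time; "joints": joint angles; "dq": joint speeds; "joint_efforts": joint torques, N m; "position": TCP position; "ee_rot": TCP orientation; "force": force on the tool from outside, world axes, zero at the start; "ft_torque": the same for the moment, N m; "width": opening from 0.0 (shut) to 1.0 (fully open); "gripper_force": force on a finger pad.
Only numpy, scipy, OpenCV 4.12 (cv2) and the standard library are available. Lean on these libraries where they do the work, as an engineer would, in place of code of your own. Each camera call takes 0.05 s, during which the arm holds its last target. There are 200 camera calls.

TASK

The tub of red sprinkles stands too far back on the table. Pick up the pull hook by its wooden handle, catch the tub from behind in the crook of the hook and drag it, upright and without lifting it or touching it with the gripper, until it stands wholly on the round blue mat; then lay the hook flat on the table and let go of it. Leave the yellow tub where it stands.

Things in the scene. Friction and masses are not known exactly. Their poses are not given: they have to be found in the camera images.
- hook: Pull hook lying flat, 0.16 kg: wooden handle 110 long, 22 wide, 32 high; 9 mm thick steel shaft along +x, ending in a flat U-shaped crook. Origin: underside of the handle's middle, z up; grip the handle here from above, across its width (near the centre of mass). The shaft runs at y = 0, 16 above the underside, to x = 180, then bends to the left (+y)
- crook (a point): Centre of the hook's half-circular crook: in the hook's frame x = 180, y = 45, z = 16; same axes. Inner radius 40.5, outer 49.5 (far end at x = 230); past the half circle a straight lip runs 25 back at y = 90. The U is open towards the handle (-x), above and below: it can be lowered from above over a tub, then pulled back
- red_tub: Loose round tub with a white cap and red sprinkles, 44 in diameter, 70 high, about 0.11 kg (a hidden load makes it lighter or heavier). Origin: centre of its underside, z up. It slides on the table. It and the yellow tub may stand in either place
- yellow_tub: The same tub with yellow sprinkles, loose. Origin: centre of its underside. A bystander: leave it where it is
- mat: Round blue mat, 130 in diameter, lying flush on the table nearer to the robot than the tubs; it is so thin (1.5) that a tub slides onto it without any step. Origin: its centre
Not all that is in view belongs to the job. Leave any purple or turquoise look-alike of the red_tub alone.

How it is judged:
By the outcome, as a careful person would: the job done as asked, in the order asked, and still so for the second after the job is handed in, with the robot touching nothing.
It also fails if it takes over 53 s, if anything falls off the work surface, if the arm or the gripper's body presses on something with over 40 N, if the wrist force passes 120 N, or if a joint passes its speed limit or range.

## Working session

There is one attempt and no reset: what is moved stays moved. The work goes in short steps, Python scripts to look and compute and a tool call to move; the robot and the scene stay as the last step left them, time stands still between calls to the robot, and variables do not carry over. Pictures are saved under pics/ and viewed, at most 10 in all, crops included, and the job is handed in when it is done.

Besides the shell and the picture viewer there is one more tool, called after "Request:" as a command line: name --pt "numbers of a row" for each row, then --argument value for the rest. apply_moves: Moves the arm, as the interface text tells. Its arguments: {"type":"object","properties":{"commands":{"type":"array"},"newtons":{"type":"number"}},"required":["commands"]}

```bash
mkdir -p pics; cat > h.py <<'E'
from cell import observe, imaging, arm
import numpy as np, cv2
from scipy.spatial.transform import Rotation as R
def shot(n,f=None):
    s=observe(); im,d=imaging.get_image(n)
    if f: cv2.imwrite(f'pics/{f}.png',im[:,:,::-1])
    p=imaging.camera_params(n); K=np.array(p['camera_matrix'])
    if n=='wrist':
        T=np.array(p['tool_from_camera']); Rw=R.from_rotvec(s['ee_rot']).as_matrix()
        Rc=Rw@T[:3,:3]; o=np.array(s['position'])+Rw@T[:3,3]
    else: Rc=np.array(p['rotation']); o=np.array(p['origin'])
    v,u=np.mgrid[:480,:640]
    ray=np.stack([(u-K[0,2])/K[0,0],-(v-K[1,2])/K[1,1],-np.ones_like(u)],-1)
    W=(ray*d[...,None])@Rc.T+o; W[d==0]=np.nan
    return im,W,ray@Rc.T,o
E
python3 - <<'E'
from h import *
s=observe();print(s['clock'],s['position'],s['ee_rot'],s['force'],arm.grasp_offset)
im,W,ray,o=shot('scene','scene1'); np.savez('/tmp/s.npz',im=im,W=W,ray=ray,o=o)
print(imaging.camera_params('scene'))
im,W,ray,o=shot('side','side1');np.savez('/tmp/d.npz',im=im,W=W,ray=ray,o=o)
E
```

```text
0.0 [0.23099659 0.58020165 0.22595956] [-5.91559299e-01 -3.08524879e+00  2.40552182e-03] [-0.37187563 -0.07052926  0.22960001] 0.0188Traceback (most recent call last):
  File "<stdin>", line 3, in <module>
  File "h.py", line 14, in shot
    W=(ray*d[...,None])@Rc.T+o; W[d==0]=np.nan
      ~~~~~~~~~~~~~~~~~~~~~~^~
ValueError: operands could not be broadcast together with shapes (480,640) (3,)
```

View pics/scene1.png

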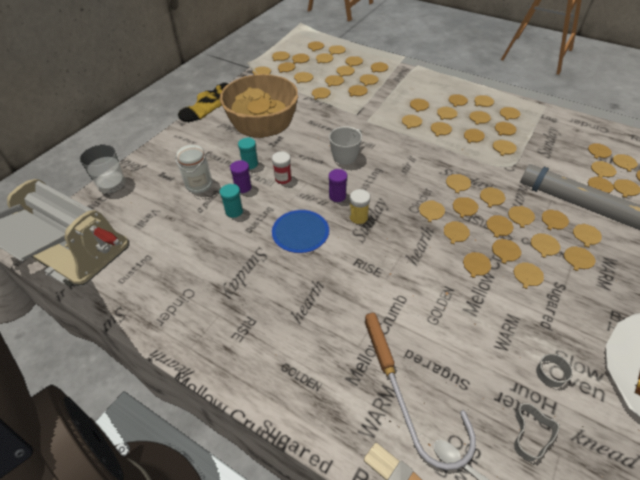

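The scene picture shows the red tub at (282,167), yellow at (359,207), purple and turquoise decoys around the red one, the mat at (300,231), and the hook handle at (380,342) with its crook near (445,445).

```bash
python3 - <<'E'
import re
s=open('h.py').read()
s=s.replace("Rc=np.array(p['rotation']);","Rc=np.array(p['rotation']); Rc=Rc if Rc.shape==(3,3) else R.from_rotvec(Rc).as_matrix();")
open('h.py','w').write(s)
E
python3 - <<'E'
from h import *
print(imaging.camera_params('scene'))
im,W,ray,o=shot('scene'); np.savez('/tmp/s.npz',im=im,W=W,ray=ray,o=o)
im2,W2,ray2,o2=shot('side','side1');np.savez('/tmp/d.npz',im=im2,W=W2,ray=ray2,o=o2)
for n,(u,v) in dict(table=(300,300),red=(282,160),redlow=(282,178),yel=(359,200),mat=(300,231),h1=(371,316),h2=(388,371),sh=(400,405),tip=(464,412),crookfar=(445,468),purp=(338,185),purp2=(240,175),teal=(248,152),teal2=(231,200),mug=(346,145)).items():
    z0=o+ray[v,u]*(-o[2]/ray[v,u,2]); print(n,W[v,u].round(3),z0.round(3))
E
```

```text
{'camera_matrix': array([[451.4990603 ,   0.        , 317.18519797],
       [  0.        , 451.4990603 , 243.79091485],
       [  0.        ,   0.        ,   1.        ]]), 'origin': array([ 0.06789294, -0.29792141,  0.75404561]), 'rotation': array([ 0.64596031, -0.34470357, -0.98003194])}
table [ 0.462 -0.003  0.002] [ 0.463 -0.002  0.   ]
red [0.733 0.221 0.069] [0.8   0.273 0.   ]
redlow [0.725 0.219 0.02 ] [0.743 0.233 0.   ]
yel [ 0.705 -0.     0.072] [0.772 0.031 0.   ]
mat [0.615 0.096 0.003] [0.617 0.098 0.   ]
h1 [ 0.484 -0.146  0.033] [ 0.503 -0.139  0.   ]
h2 [ 0.408 -0.218  0.023] [ 0.419 -0.216  0.   ]
sh [ 0.369 -0.26   0.015] [ 0.375 -0.259  0.   ]
tip [ 0.411 -0.353  0.018] [ 0.419 -0.354  0.   ]
crookfar [ 0.316 -0.358  0.018] [ 0.322 -0.359  0.   ]
purp [0.738 0.071 0.056] [0.792 0.101 0.   ]
purp2 [0.648 0.281 0.06 ] [0.698 0.331 0.   ]
teal [0.727 0.319 0.057] [0.782 0.369 0.   ]
teal2 [0.572 0.247 0.06 ] [0.616 0.294 0.   ]
mug [0.919 0.15  0.018] [0.94  0.161 0.   ]
```

View pics/side1.png

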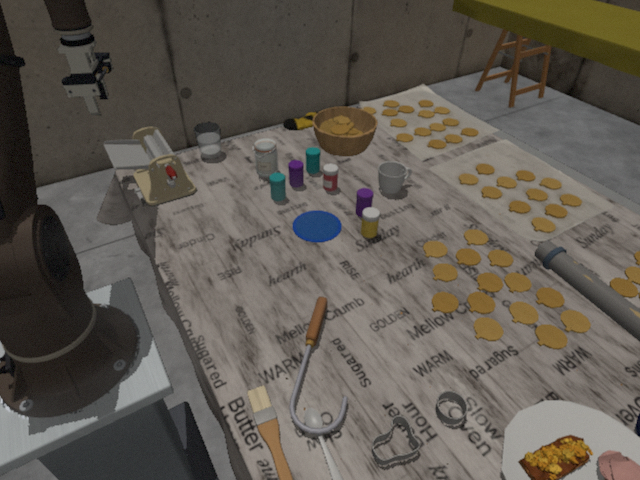

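The side picture agrees: red tub at (330,178), yellow at (370,223), mat at (317,227), hook handle at (316,320), a spoon bowl inside the crook at (318,418). Now I'll fit the poses.

```bash
python3 - <<'E'
from h import *
from scipy.optimize import least_squares
S=[np.load('/tmp/s.npz'),np.load('/tmp/d.npz')]
P=np.concatenate([d['W'].reshape(-1,3) for d in S]); C=np.concatenate([d['im'].reshape(-1,3) for d in S]).astype(float)
ok=~np.isnan(P[:,0]); P,C=P[ok],C[ok]
cen={}
for n,g in dict(red=(.735,.228),yel=(.715,.005),purp=(.75,.08),purp2=(.66,.29),teal=(.74,.33),teal2=(.58,.255),mug=(.92,.16)).items():
    m=(np.hypot(*(P[:,:2]-g).T)<.05)&(P[:,2]>.015)&(P[:,2]<.1); Q=P[m]
    r=least_squares(lambda c:np.minimum(np.hypot(Q[:,0]-c[0],Q[:,1]-c[1])-.022,0)*3+np.maximum(np.hypot(Q[:,0]-c[0],Q[:,1]-c[1])-.022,0),g,loss='soft_l1',f_scale=.003)
    print(n,r.x.round(4),m.sum(),Q[:,2].max().round(3))
b=(C[:,2]>C[:,0]*1.8)&(C[:,2]>90)&(P[:,2]<.01)&(P[:,0]<.75)&(P[:,0]>.5)&(abs(P[:,1]-.1)<.1)
q=P[b]; print('mat',((q[:,:2].min(0)+q[:,:2].max(0))/2).round(4),np.ptp(q[:,:2],axis=0).round(3))
for d in S:
    W=d['W'].reshape(-1,3);c=d['im'].reshape(-1,3).astype(float)
    m=(c[:,0]>1.6*c[:,2])&(W[:,2]>.024)&(W[:,2]<.045)&(abs(W[:,0]-.445)<.08)&(abs(W[:,1]+.18)<.08)
    rect=cv2.minAreaRect(W[m][:,:2].astype(np.float32)*1000); print('handle',m.sum(),rect, W[m].mean(0).round(4))
    m=(W[:,2]>.010)&(W[:,2]<.026)&(abs(W[:,0]-.36)<.12)&(abs(W[:,1]+.28)<.12)&(c.max(1)-c.min(1)<40)
    q=W[m];print(m.sum(),q[::max(1,m.sum()//12)].round(3).tolist())
# hook pose fit: distance of shaft+crook points
Q=P[(P[:,2]>.012)&(P[:,2]<.045)&(P[:,0]<.52)&(P[:,0]>.28)&(P[:,1]>-.42)&(P[:,1]<-.11)]
def res(p):
    c,s=np.cos(p[2]),np.sin(p[2]); d=Q[:,:2]-p[:2]; x=d[:,0]*c+d[:,1]*s; y=-d[:,0]*s+d[:,1]*c
    h=np.hypot(np.maximum(abs(x)-.055,0),np.maximum(abs(y)-.011,0))
    sh=np.hypot(np.maximum(np.maximum(.05-x,x-.18),0),y)
    lip=np.hypot(np.maximum(np.maximum(.155-x,x-.18),0),y-.09)
    cr=np.where(x>.18,abs(np.hypot(x-.18,y-.045)-.045),9)
    return np.minimum.reduce([h,np.maximum(np.minimum.reduce([sh,lip,cr])-.0045,0)])
r=least_squares(res,[.445,-.18,np.radians(223)],loss='soft_l1',f_scale=.002)
print('hook',r.x.round(4),np.degrees(r.x[2]),len(Q),np.median(res(r.x)), np.percentile(res(r.x),90))
E
```

```text
red [0.7433 0.2311] 808 0.074
yel [0.7224 0.0069] 957 0.075
purp [0.7578 0.0833] 836 0.075
purp2 [0.6665 0.2972] 799 0.074
teal [0.7456 0.3356] 724 0.076
teal2 [0.5902 0.2648] 880 0.074
mug [0.9041 0.1461] 873 0.071
mat [0.6164 0.0972] [0.13  0.129]
handle 648 ((449.03607177734375, -181.3891143798828), (116.97929382324219, 19.733253479003906), 45.652645111083984) [ 0.4481 -0.1813  0.0311]
1510 [[0.474, -0.174, 0.026], [0.389, -0.245, 0.02], [0.411, -0.348, 0.02], [0.35, -0.281, 0.018], [0.342, -0.298, 0.019], [0.373, -0.376, 0.018], [0.359, -0.378, 0.018], [0.349, -0.383, 0.02], [0.332, -0.369, 0.021], [0.321, -0.36, 0.021], [0.318, -0.359, 0.016], [0.279, -0.308, 0.013], [0.266, -0.303, 0.014]]
handle 470 ((448.574462890625, -184.71310424804688), (113.14996337890625, 22.16204071044922), 45.34239196777344) [ 0.4474 -0.1867  0.0312]
1307 [[0.473, -0.175, 0.025], [0.388, -0.24, 0.018], [0.363, -0.277, 0.018], [0.336, -0.297, 0.02], [0.402, -0.357, 0.022], [0.32, -0.323, 0.021], [0.32, -0.331, 0.02], [0.388, -0.377, 0.019], [0.26, -0.307, 0.014], [0.315, -0.349, 0.02], [0.321, -0.363, 0.021], [0.359, -0.388, 0.015], [0.273, -0.368, 0.011]]
hook [ 0.453  -0.1802  3.9113] 224.1019873836775 3611 0.0 0.0032634832640804816
```

Request:
apply_moves --pt "100 0.3 -0.4 0 -0.3" --pt "100 0.3 -0.85 0 -0.33" --pt "100 0.3 -0.85 0 -0.33" --pt "100 0.3 -0.85 0 -0.33" --pt "100 0.3 -0.85 0 -0.33" --pt "100 0.3 -0.85 0 -0.33" --pt "100 0.3 -0.85 0 -0.33" --pt "100 0.3 -0.85 0 -0.33" --pt "100 0.3 -0.85 0 -0.33" --pt "100 0.3 -0.85 0 -0.33" --pt "100 0.3 -0.85 0 -0.33" --pt "100 0.3 -0.85 0 -0.33"

```text
clock: 1.65
position: [0.4474, -0.0059, 0.2269]
ee_rot: [-2.898, -1.213, -0.001]
force: [1.5, 0.4, 0.3]
width: 1.001
gripper_force: 0.0
```

Request:
apply_moves --pt "100 0.02 -0.7 -0.3 0" --pt "100 0 -0.7 -0.3 0" --pt "100 0 -0.7 -0.3 0" --pt "100 0 -0.54 -0.2 0" --pt "100 0 -0.3 -0.2 0" --pt "100 0 0 0 0" --pt "100 0 0 0 0"

```text
clock: 2.52
position: [0.4484, -0.1799, 0.1489]
ee_rot: [-2.894, -1.221, -0.0]
force: [0.7, 0.7, 0.6]
width: 0.998
gripper_force: 0.0
```

```bash
python3 - <<'E'
from h import *
s=observe();p=np.array(s['position']);print(p,R.from_rotvec(s['ee_rot']).as_matrix().round(3).tolist(),s['joints'])
im,W,ray,o=shot('wrist','wr1')
W=W.reshape(-1,3);c=im.reshape(-1,3).astype(float)
m=(c[:,0]>1.6*c[:,2])&(W[:,2]>.024)&(W[:,2]<.045)&(abs(W[:,0]-.445)<.08)&(abs(W[:,1]+.18)<.08)
print(cv2.minAreaRect(W[m][:,:2].astype(np.float32)*1000),m.sum(),np.percentile(W[m][:,2],95))
E
```

```text
[ 0.44843941 -0.17994983  0.14889672] [[0.698, 0.716, -0.0], [0.716, -0.698, 0.0], [0.0, -0.0, -1.0]] [-0.28167085  0.34181956  0.71360594  2.04940707 -0.29628619  0.85185916
 -0.17152966]
((449.1648864746094, -180.68603515625), (117.54187774658203, 21.638626098632812), 45.57299041748047) 4922 0.03274292489314652
```

View pics/wr1.png

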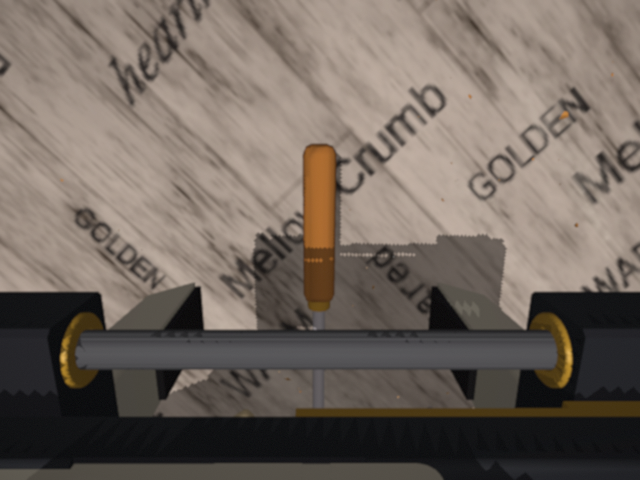

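The wrist view shows the handle from (319,145) to (319,305), centred between the fingers and aligned. Next I descend and grip.

Request:
apply_moves --pt "100 0.01 -0.02 -0.5 0" --pt "100 0 0 -0.6 0" --pt "100 0 0 -0.6 0" --pt "100 0 0 -0.4 0" --pt "100 0 0 -0.2 0" --pt "100 0 0 -0.08 0" --pt "100 0 0 0 0"

```text
clock: 3.45
position: [0.4495, -0.1818, 0.0064]
ee_rot: [2.894, 1.22, 0.001]
force: [0.1, -0.4, 0.0]
width: 1.001
gripper_force: 0.0
```

Request:
apply_moves --pt "0 0 0 0 0" --pt "0 0 0 0 0" --pt "0 0 0 0 0" --pt "0 0 0 0 0" --pt "0 0 0 0 0" --pt "0 0 0 0 0" --pt "0 0 0 0 0" --pt "0 0 0 0 0" --newtons 45

```text
clock: 4.45
position: [0.449, -0.1819, 0.0059]
ee_rot: [2.895, 1.22, -0.0]
force: [0.1, -0.2, -1.3]
width: 0.242
gripper_force: 45.0
```

Request:
apply_moves --pt "0 0 0 0.3 0" --pt "0 0 0 0.7 0" --pt "0 0 0 0.7 0" --pt "0 0 0 0.5 0" --pt "0 0 0 0.3 0" --pt "0 0 0 0 0.15" --pt "0 0 0 0 0.25" --pt "0 0.1 0.2 0 0.3" --pt "0 0.15 0.3 0 0.3" --pt "0 0.15 0.3 0 0.3" --pt "0 0.15 0.3 0 0.3" --pt "0 0.15 0.3 0 0.3"

```text
clock: 5.95
position: [0.4908, -0.0973, 0.1557]
ee_rot: [-2.01, -2.413, 0.001]
force: [0.7, 0.2, -1.7]
width: 0.238
gripper_force: 45.0
```

Request:
apply_moves --pt "0 0.15 0.3 0 0.3" --pt "0 0.15 0.3 0 0.3" --pt "0 0.15 0.3 0 0.3" --pt "0 0.15 0.3 0 0.3" --pt "0 0.15 0.3 0 0.3" --pt "0 0.15 0.3 0 0.3" --pt "0 0.15 0.3 0 0.3" --pt "0 0.15 0.3 0 0.3" --pt "0 0.15 0.3 0 0.3" --pt "0 0.15 0.3 0 0.3" --pt "0 0.1 0.2 0 0.25" --pt "0 0.1 0.1 0 0.2"

```text
clock: 7.45
position: [0.5926, 0.1008, 0.1554]
ee_rot: [0.525, -3.096, -0.0]
force: [0.4, -1.6, -1.7]
width: 0.234
gripper_force: 45.0
```

```bash
cat > hk.py <<'E'
from h import *
def state():
    s=observe(); M=R.from_rotvec(s['ee_rot']).as_matrix(); print(s['clock'],np.array(s['position']).round(4),'hook yaw',np.degrees(np.arctan2(-M[1,0],-M[0,0])).round(2),'F',np.round(s['force'],1),s['width'],np.round(s['joints'],2)); return s
E
python3 - <<'E'
from hk import *
state()
E
```

```text
7.45 [0.5926 0.1008 0.1554] hook yaw 19.23 F [ 0.4 -1.6 -1.7] 0.23398969684784923 [-0.26  0.46  0.01  1.72 -0.01  0.96  1.65]
```

Request:
apply_moves --pt "0 0.1 0.04 0 0.15" --pt "0 0.1 0.04 0 0.15" --pt "0 0 0 0 0" --pt "0 0 0 0 0"

```text
clock: 7.95
position: [0.6045, 0.1046, 0.1556]
ee_rot: [0.745, -3.051, 0.0]
force: [-0.4, -0.2, -1.8]
width: 0.236
gripper_force: 45.0
```

```bash
python3 - <<'E'
from hk import *
from scipy.optimize import least_squares
s=state(); Qs=[]
for n in('scene','side'):
    im,W,_,_=shot(n,n+'2'); c=im.reshape(-1,3).astype(float);W=W.reshape(-1,3)
    m=(W[:,2]>.14)&(W[:,2]<.185)&(W[:,0]>.64)&(W[:,0]<.9)&(W[:,1]>.1)&(W[:,1]<.35); Qs.append(W[m]); print(n,m.sum(),W[m].mean(0).round(3))
Q=np.concatenate(Qs)
def res(p):
    c,s=np.cos(p[2]),np.sin(p[2]); d=Q[:,:2]-p[:2]; x=d[:,0]*c+d[:,1]*s; y=-d[:,0]*s+d[:,1]*c
    sh=np.hypot(np.maximum(np.maximum(.05-x,x-.18),0),y)
    lip=np.hypot(np.maximum(np.maximum(.155-x,x-.18),0),y-.09)
    cr=np.where(x>.18,abs(np.hypot(x-.18,y-.045)-.045),9)
    return np.minimum.reduce([sh,lip,cr])
r=least_squares(res,[s['position'][0],s['position'][1],np.radians(28)],loss='soft_l1',f_scale=.002); x,y,a=r.x
print('hook',r.x[:2].round(4),np.degrees(a),'crook',x+.18*np.cos(a)-.045*np.sin(a),y+.18*np.sin(a)+.045*np.cos(a),np.median(res(r.x)))
d=(Q[:,:2]-r.x[:2])@[np.cos(a),np.sin(a)]; print('slope',np.polyfit(d,Q[:,2],1))
E
```

```text
7.95 [0.6045 0.1046 0.1556] hook yaw 27.46 F [-0.4 -0.2 -1.8] 0.2361798531827367 [-0.24  0.48 -0.02  1.69  0.01  0.98  1.78]
scene 69 [0.724 0.254 0.169]
side 75 [0.746 0.2   0.169]
hook [0.6048 0.0928] 30.33340653547796 crook 0.7374799051523427 0.22258972886410638 0.0019739796445639828
slope [-0.00228027  0.16929134]
```

View pics/scene2.png

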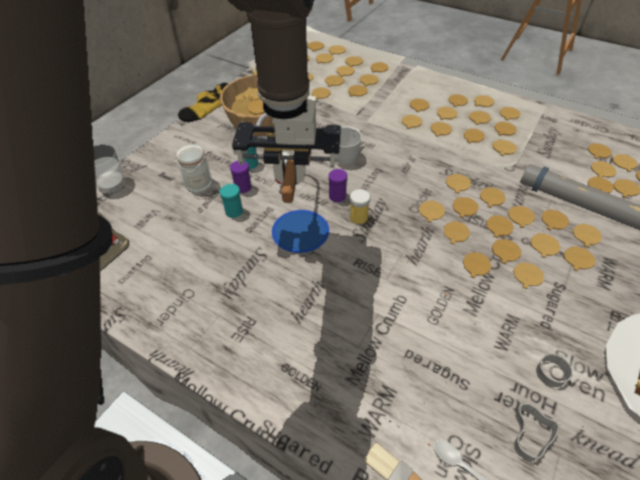

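The scene view is mostly blocked by the hand (handle at (288,180)), so I check the side view, enlarged.

```bash
python3 - <<'E'
import cv2
i=cv2.imread('pics/side2.png')[90:270,230:470]
cv2.imwrite('pics/side2c.png',cv2.resize(i,(800,600),interpolation=cv2.INTER_CUBIC))
E
```

```text
(no output)
```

View pics/side2c.png

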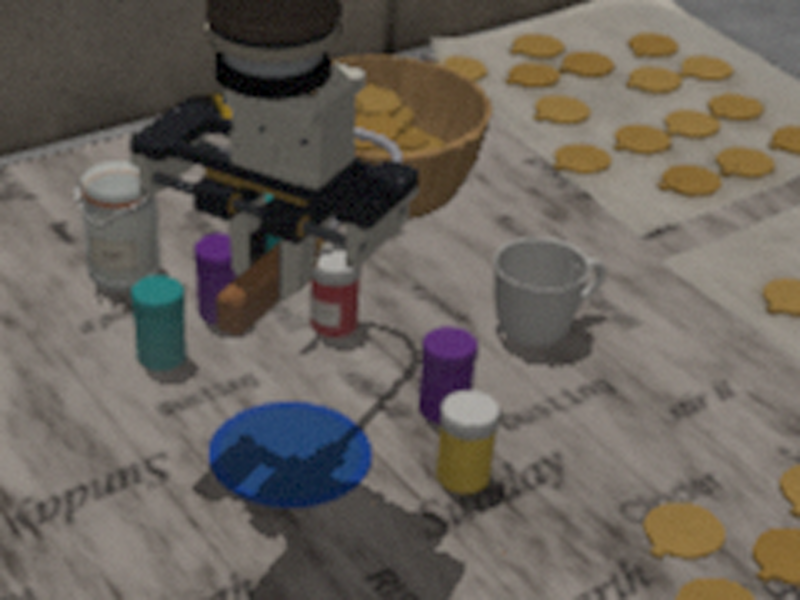

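The crop shows the red tub at crop (335,300), the crook's steel arc showing at (385,140)–(405,165), and its shadow around the tub. I compare that arc with its predicted projection.

```bash
python3 - <<'E'
from hk import *
s=state();p=imaging.camera_params('side');K=np.array(p['camera_matrix']);Rc=R.from_rotvec(p['rotation']).as_matrix();o=p['origin']
a=np.radians(27.46);A=np.array([[np.cos(a),-np.sin(a)],[np.sin(a),np.cos(a)]])
for th in range(-90,91,20):
    h=np.array([.18+.045*np.cos(np.radians(th)),.045+.045*np.sin(np.radians(th))])
    w=np.r_[A@h+s['position'][:2],.1665]; c=(w-o)@Rc; u=K@np.array([c[0],-c[1],-c[2]]); u=u[:2]/u[2]
    print(th,((u-[230,90])*3.333).round(0))
E
```

```text
8.05 [0.6046 0.1047 0.1558] hook yaw 27.5 F [ 0.8 -0.2 -1.9] 0.2328728473727888 [-0.24  0.48 -0.02  1.69  0.01  0.98  1.78]
-90 [392. 168.]
-70 [399. 159.]
-50 [398. 150.]
-30 [391. 141.]
-10 [379. 133.]
10 [362. 128.]
30 [344. 126.]
50 [325. 127.]
70 [309. 131.]
90 [296. 138.]
```

The prediction matches. I centre the crook on the tub and lower it to a 6 mm hover.

Request:
apply_moves --pt "0 0 0.06 -0.2 0" --pt "0 0 0 -0.4 0" --pt "0 0 0 -0.4 0" --pt "0 0 0 -0.4 0" --pt "0 0 0 -0.4 0" --pt "0 0 0 -0.3 0" --pt "0 0 0 -0.2 0" --pt "0 0 0 -0.1 0" --pt "0 0 0 0 0" --pt "0 0 0 0 0"

```text
clock: 9.3
position: [0.6055, 0.1086, 0.0126]
ee_rot: [-0.748, 3.05, 0.0]
force: [-1.0, 0.0, -0.3]
width: 0.241
gripper_force: 45.0
```

```bash
python3 - <<'E'
from hk import *
state(); shot('side','side3')
i=cv2.imread('pics/side3.png')[90:270,230:470]
cv2.imwrite('pics/side3c.png',cv2.resize(i,(800,600),interpolation=cv2.INTER_CUBIC))
E
```

```text
9.3 [0.6055 0.1086 0.0126] hook yaw 27.56 F [-1.   0.  -0.3] 0.24069291172414928 [-0.25  0.66 -0.03  1.79  0.02  0.69  1.77]
```

View pics/side3c.png

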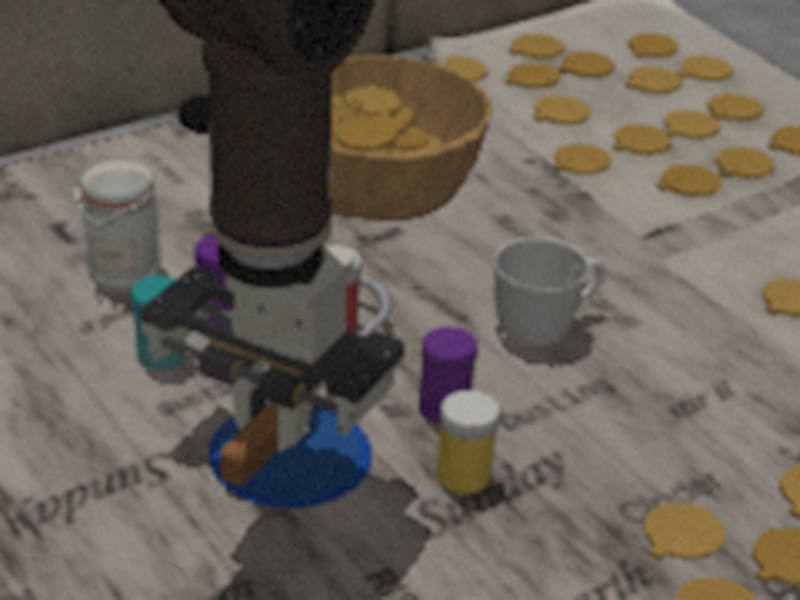

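The crook sits low round the red tub (355,300), clear of its neighbours. Now the slow drag.

Request:
apply_moves --pt "0 -0.06 -0.06 0 0" --pt "0 -0.06 -0.06 0 0" --pt "0 -0.06 -0.06 0 0" --pt "0 -0.06 -0.06 0 0" --pt "0 -0.06 -0.06 0 0" --pt "0 -0.08 -0.09 0 0" --pt "0 -0.1 -0.105 0 0" --pt "0 -0.1 -0.105 0 0" --pt "0 -0.1 -0.105 0 0" --pt "0 -0.1 -0.105 0 0" --pt "0 -0.1 -0.105 0 0" --pt "0 -0.1 -0.105 0 0"

```text
clock: 10.85
position: [0.5458, 0.0468, 0.012]
ee_rot: [-0.748, 3.051, 0.0]
force: [0.3, 0.1, -2.2]
width: 0.237
gripper_force: 45.0
```

Request:
apply_moves --pt "0 -0.1 -0.105 0 0" --pt "0 -0.1 -0.105 0 0" --pt "0 -0.1 -0.105 0 0" --pt "0 -0.1 -0.105 0 0" --pt "0 -0.1 -0.105 0 0" --pt "0 -0.1 -0.105 0 0" --pt "0 -0.1 -0.105 0 0" --pt "0 -0.1 -0.105 0 0" --pt "0 -0.1 -0.105 0 0" --pt "0 -0.08 -0.09 0 0" --pt "0 -0.06 -0.06 0 0" --pt "0 -0.03 -0.03 0 0"

```text
clock: 12.35
position: [0.4818, -0.0204, 0.012]
ee_rot: [-0.748, 3.051, 0.0]
force: [-0.2, -0.2, -1.8]
width: 0.237
gripper_force: 45.0
```

```bash
python3 - <<'E'
from hk import *
state(); shot('scene','scene4');shot('side','side4')
a=cv2.imread('pics/scene4.png')[120:300,180:420];b=cv2.imread('pics/side4.png')[120:300,200:440]
cv2.imwrite('pics/c4.png',cv2.resize(np.hstack([a,b]),(800,300),interpolation=cv2.INTER_CUBIC))
E
```

```text
12.35 [ 0.4818 -0.0204  0.012 ] hook yaw 27.55 F [-0.2 -0.2 -1.8] 0.23743079301867845 [-0.03  0.51 -0.05  2.12  0.05  0.5   1.94]
```

View pics/c4.png

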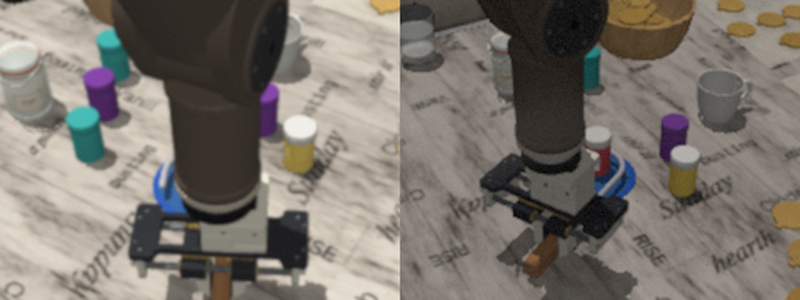

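The tub follows upright and is now at the mat's back part (right half, (598,150)). I finish the drag, then back the crook off about 15 mm so it surrounds the tub without contact.

Request:
apply_moves --pt "0 -0.06 -0.06 0 0" --pt "0 -0.08 -0.09 0 0" --pt "0 -0.08 -0.09 0 0" --pt "0 -0.05 -0.07 0 0" --pt "0 0 0 0 0" --pt "0 0 0 0 0" --pt "0 0.05 0.05 0 0" --pt "0 0.06 0.06 0 0" --pt "0 0.05 0.06 0 0" --pt "0 0 0 0 0" --pt "0 0 0 0 0"

```text
clock: 13.82
position: [0.4752, -0.0286, 0.0119]
ee_rot: [0.749, -3.051, -0.0]
force: [0.6, 0.2, -1.7]
width: 0.237
gripper_force: 45.0
```

```bash
python3 - <<'E'
from hk import *
s=state(); a=np.radians(27.55);x,y=s['position'][:2]
print('crook',x+.18*np.cos(a)-.045*np.sin(a),y+.18*np.sin(a)+.045*np.cos(a))
for n in('scene','side'):
    im,W,_,_=shot(n,n+'5');c=im.astype(float)
    m=(W[...,2]>.025)&(W[...,2]<.09)&(abs(W[...,0]-.62)<.06)&(abs(W[...,1]-.1)<.06)
    q=W[m]; r=(c[...,0]>1.7*c[...,1])&m; print(n,m.sum(),q.mean(0).round(3) if m.any() else '',W[r].mean(0).round(4) if r.any() else '', r.sum())
a=cv2.imread('pics/scene5.png')[120:300,180:420];b=cv2.imread('pics/side5.png')[120:300,230:470]
cv2.imwrite('pics/c5.png',cv2.resize(np.hstack([a,b]),(800,300),interpolation=cv2.INTER_CUBIC))
E
```

```text
13.825 [ 0.4752 -0.0286  0.0119] hook yaw 27.57 F [ 0.6  0.2 -1.7] 0.23698859678343445 [-0.02  0.51 -0.05  2.14  0.05  0.5   1.95]
crook 0.6140024836859677 0.09453444951922406
scene 63 [0.591 0.13  0.027]  0
side 296 [0.62  0.082 0.054] [0.6147 0.074  0.0379] 47
```

View pics/c5.png

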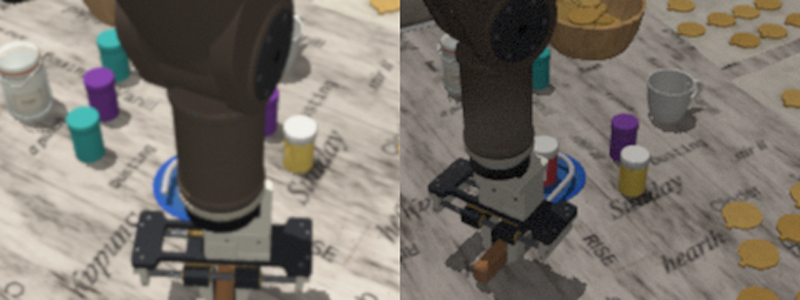

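The tub stands on the mat (right half at (545,160)) with the crook around it. I lower the hook the remaining 6 mm, release and lift straight up.

Request:
apply_moves --pt "0 0 0 -0.05 0" --pt "0 0 0 -0.05 0" --pt "0 0 0 0 0" --pt "0 0 0 0 0"

```text
clock: 14.42
position: [0.4753, -0.0287, 0.0059]
ee_rot: [0.748, -3.051, -0.0]
force: [-0.3, 0.7, 0.4]
width: 0.239
gripper_force: 45.0
```

Request:
apply_moves --pt "35 0 0 0 0" --pt "50 0 0 0 0" --pt "80 0 0 0 0" --pt "100 0 0 0 0" --pt "100 0 0 0 0" --pt "100 0 0 0 0" --pt "100 0 0 0.2 0" --pt "100 0 0 0.5 0" --pt "100 0 0 0.8 0" --pt "100 0 0 0.8 0"

```text
clock: 15.68
position: [0.475, -0.0286, 0.1461]
ee_rot: [-0.749, 3.051, 0.0]
force: [1.2, -0.0, -0.5]
width: 1.0
gripper_force: 0.0
```

Request:
apply_moves --pt "100 -0.5 -0.5 0.8 0" --pt "100 -0.2 -0.9 0.6 0" --pt "100 0 -0.9 0.3 0" --pt "100 0 -0.9 0 0" --pt "100 0 -0.9 0 0" --pt "100 0 -0.9 0 0" --pt "100 0 -0.4 0 0" --pt "100 0 0 0 0"

```text
clock: 16.68
position: [0.4338, -0.3508, 0.2433]
ee_rot: [0.743, -3.052, 0.001]
force: [0.6, 0.1, 0.3]
width: 1.002
gripper_force: 0.0
```

```bash
python3 - <<'E'
from hk import *
state(); shot('side','side6'); im,W,_,_=shot('scene','scene6')
from scipy.optimize import least_squares
P=W[~np.isnan(W[...,0])]
for n,g in dict(red=(.616,.097),yel=(.7224,.0069)).items():
    Q=P[(np.hypot(*(P[:,:2]-g).T)<.04)&(P[:,2]>.03)&(P[:,2]<.1)]
    f=lambda c:(lambda e:np.minimum(e,0)*3+np.maximum(e,0))(np.hypot(Q[:,0]-c[0],Q[:,1]-c[1])-.022)
    print(n,least_squares(f,g,loss='soft_l1',f_scale=.003).x.round(4),len(Q),Q[:,2].max())
i=cv2.imread('pics/scene6.png')[110:350,170:490]
cv2.imwrite('pics/c6.png',cv2.resize(i,(800,600),interpolation=cv2.INTER_CUBIC))
E
```

```text
16.675 [ 0.4338 -0.3508  0.2433] hook yaw 27.37 F [0.6 0.1 0.3] 1.0023049607634391 [ 0.47  0.31  0.15  1.73 -0.05  1.11  2.68]
red [0.6169 0.0967] 474 0.07372010290946518
yel [0.7231 0.007 ] 457 0.07426085646964475
```

View pics/c6.png

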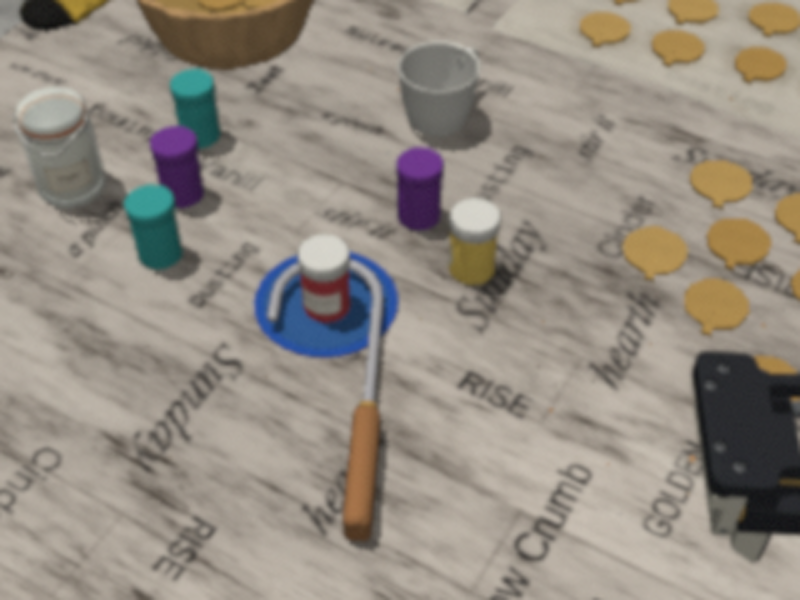

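The red tub stands at the mat's centre (325,280), the hook lies flat with its handle at (362,470), the yellow tub is unmoved at (474,240), and the arm is clear.

```bash
python3 -c "from cell import arm; print(arm.sign_off())"
```

```text
the job is handed in; nothing more can be done
None
```

The red tub stands upright at the centre of the blue mat, the hook lies flat and released with its crook around the tub (about 18 mm clear), the yellow tub is unmoved within measurement error, and the job is handed in at about 17 s on the clock.

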